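Show where the salt shaker belongs

TASK

Somebody is tidying up and asks where the salt shaker goes: show them by pointing with the fingertips from above, without touching, moving or lifting anything. First point at the salt shaker, which stands out on the worktop: fingertips over its lid and no more than about 5 cm above it, staying there for two seconds. Then point in the same way at the one empty bay of the wooden spice tray, fingertips over the middle of that bay and down to about the height of the neighbouring jars' lids or lower (closed fingers fit between the jars), stay two seconds, and finish with the arm still pointing there.

Things in the scene. Friction and masses are not known exactly. Their poses are not given: they have to be found in the camera images.
- salt_shaker: salt shaker, 44 mm in diameter and 90 mm tall, clear waisted body with a domed perforated grey-white lid; loose, upright, one of four things in a loose row on the worktop to the left of the tray. Origin: centre of its underside, z up, so the top of the lid is at z = +0.090
- cork_mat: plain round cork mat, 52 mm in diameter and 2 mm thick, fixed on the floor of the one empty bay of the spice tray, at the bay's centre; it marks the salt shaker's place, and which bay that is changes from start to start. Origin: centre of its underside, on the tray floor, z up; neighbouring jar lids reach z = +0.096
- spice_tray: low open tray of pale wood, 326 x 86 mm, fixed to the worktop on the right-hand side, turned a little; rim 32 mm high, floor 8 mm thick, low dividers (24 mm high) making one row of four bays whose centres lie on its y axis at -0.117, -0.039, +0.039 and +0.117 m. Three bays hold spice jars, one is empty. Origin: centre of its underside, y along the row, z up
- jar_yellow_lid: upright spice jar with a yellow lid, 42 mm in diameter, 96 mm tall, loose in a bay of the tray; origin: centre of its underside
- jar_dark_lid_1: upright spice jar with a dark lid, 44 mm in diameter, 96 mm tall, loose in a bay of the tray; origin: centre of its underside
- jar_dark_lid_2: a second, equal jar with a dark lid, 44 mm in diameter, 96 mm tall, loose in a bay of the tray; origin: centre of its underside
- glass: small plain glass standing upside down, 48 mm in diameter, 61 mm tall, loose, in the row with the salt shaker; origin: centre of its underside. Taller things stand only along the back and sides; a wall cupboard hangs over the back from x = 0.59 at 0.42 m height (door handles a little nearer): swing the arm round with the tool drawn in to 0.4 m from the base axis
- flat_tin: flat round food tin, 86 mm in diameter, 40 mm tall, loose, in the row with the salt shaker; origin: centre of its underside
- timer: round kitchen timer with a dial on top, 62 mm in diameter, 38 mm tall, loose, in the row with the salt shaker; origin: centre of its underside. Things in the row stand at least 75 mm apart, centre to centre.
There are look-alikes about, which are no part of the job. What is shaped like the salt_shaker but blue or orange is not meant.

How it is judged:
On the way, in this order (a step that is already met when the one before it is completed fails the run):
1. the salt shaker is pointed at from just above for 1.5 s (horizontal distance between the grasp point and salt_shaker below 0.027 m and z of the grasp point in the frame of salt_shaker between 0.105 and 0.175 m), for 1.5 s.
2. the empty bay is pointed at from above for 1.5 s (horizontal distance between the grasp point and cork_mat below 0.032 m and z of the grasp point in the frame of cork_mat between 0.024 and 0.155 m), for 1.5 s.
At the end, for the whole second after the job is handed in: The arm still points at the empty bay, tool point within 32 mm sideways of the cork mat's centre and 24 to 155 mm above it, after 1.5 s within 27 mm of the salt shaker's axis and 15 to 85 mm above its top, then 1.5 s over the bay; shaker, jars and row moved less than 8 mm (all of step 2 and distance of each of salt_shaker, jar_yellow_lid, jar_dark_lid_1, jar_dark_lid_2, glass, flat_tin, timer from where it was at the start of the episode below 0.008 m); the robot touches nothing.
It fails at once if the robot touches something (contact force between any of the fingers, the arm and anything else above 0.5 N).
It fails at once if the salt shaker, a jar or another thing in the row is moved or lifted (distance of any of salt_shaker, jar_yellow_lid, jar_dark_lid_1, jar_dark_lid_2, glass, flat_tin, timer from where it was at the start of the episode above 0.012 m).
It also fails if it takes over 45 s, if anything falls off the work surface, if the arm or the gripper's body presses on something with over 40 N, if the wrist force passes 120 N, or if a joint passes its speed limit or range.

ROBOT

A 7-joint arm with a two-finger parallel gripper is mounted at the origin on a cart in front of the work surface, level with it; the furniture and walls round the work are solid. World frame = base frame: x ahead of the robot, y to its left, z up, the work surface at z = 0. Lengths are in m, angles in rad, forces in N, time in s.
With the tool pointing down it reaches from about 0.35 to 0.9 m from the base axis. Payload 8.1 kg.
Tool frame: the origin (TCP) lies between the finger pads, 19 mm behind the fingertips; this is the grasp point; z points along the fingers, y is the line along which they close (so a half turn about z gives the same grasp; the last joint's range is limited). The gripper opens to 92 mm and grips with 3 to 60 N. Pads are 19 mm wide; open, the fingers measure 130 mm over their backs; the gripper's body (75 mm by 190 mm) begins 47 mm behind the grasp point.
Start: joints at [1.22, 0.434, 0.025, 1.573, -0.012, 1.134, -0.075], TCP at [0.153, -0.606, 0.246] pointing down, gripper open.
Joint ranges: [-2.62, 2.62], [-0.44, 2.09], [-1.27, 1.32], [0.08, 2.57], [-1.32, 4.46], [0.12, 2], [-2.74, 2.74]. Speed limits (rad/s): [2.22, 2.22, 3.01, 3.01, 3.14, 3.14, 3.14].

INTERFACE

Orientations are given as a rotation vector (axis times angle).
In Python, from cell import observe, get_image, camera_params, sign_off, silhouettes gives the robot as it stands. The module is installed in compiled form; this text tells all that it offers.
- The arm moves only by the tool jog_arm, never from a script. Its argument "motion" is a list that holds one entry, the list of rows, each a list of 7 numbers: the shift along the tool's x, y, z in m, then the turn, a rotation vector about the tool's x, y, z in rad, then the closure, from -1 (fully open) to 1 (shut), so that 0 is half open. In form: [[[dx, dy, dz, wx, wy, wz, hand], ...]]. A call has 1 to 10 rows; each row is the pose to reach, as a shift and turn from the pose commanded when the call began, along the tool's axes at that moment; what a row does not reach only later rows make up. A row lasts 1/12 s, in which the tool goes at most 41.7 mm and 7.16 degrees, less where a joint would pass 70% of its speed; a pose out of reach is approached as far as the arm can. A call with a gripper value outside its range is refused whole. The fingers move at their own pace and stop on an object; "force" is the grip in N (left out, the last holds). Time passes only in rows, so rows that repeat a pose let the fingers close. It gives the time, the measured TCP pose, the force, the opening and the grip force at its end, in the units of the state.
- observe(): the state, without advancing time (a new reading comes with each control period).
- get_image(name): name is "scene" or "top" or "wrist"; returns the picture (384x512x3 uint8, red, green, blue); there is no depth.
- camera_params(name): a dict with "vertical_fov" (degrees; the focal length in pixels is half the picture's height over the tangent of half this angle, whatever the lens; pixels are square), "cx", "cy" (the principal point, pixels), "T" (4x4, takes a point from camera to world coordinates). Camera axes: x right, y down, z forward; pixel columns grow to the right and rows downward; lengths in m; the calibration is good to about 2 mm. The wrist camera is an equidistant fisheye: a pixel r from the principal point sees the ray r / f radians off the axis. A picture is of the moment at which its call begins: read the wrist's pose just before it. camera_params takes no time and is no camera call; for the wrist camera it gives the pose at the moment of the call.
- sign_off(): hands the job in; it is judged then, once.
Trained networks look in the newest picture that a camera, given by its name, has taken for a name from the list of things; names that differ only in an ending like _2 or _b are one class to them, and where a whole thing is asked for, a point or a joint stands for the part that bears it (a point fixed in the world has none). Each returns a list of dicts, best first, with "p" (0 to 1); they miss things now and then, are a little off and sometimes report something else, mostly with a low value. They report only what shows in the picture. A call takes as long as a camera call. They do not tell look-alikes from the thing itself.
- silhouettes(query, camera): "mask" (384x512 bool, what is visible of it) and "pixel" ([column, row] in pixels, amid what is visible of it).
The state is a dict: "clock": time; "joints": joint angles; "dq": joint speeds; "joint_efforts": joint torques, N m; "position": TCP position; "ee_rot": TCP orientation; "force": force on the tool from outside, world axes, zero at the start; "ft_torque": the same for the moment, N m; "width": opening from 0.0 (shut) to 1.0 (fully open); "gripper_force": force on a finger pad.
Only numpy, scipy, OpenCV 4.12 (cv2) and the standard library are available. Lean on these libraries where they do the work, as an engineer would, in place of code of your own. Each camera call takes 0.05 s, during which the arm holds its last target. There are 200 camera calls.

## Working session

There is one attempt and no reset: what is moved stays moved. The work goes in short steps, Python scripts to look and compute and a tool call to move; the robot and the scene stay as the last step left them, time stands still between calls to the robot, and variables do not carry over. Pictures are saved under pics/ and viewed, at most 10 in all, crops included, and the job is handed in when it is done.

Besides the shell and the picture viewer there is one more tool, called as name([rows], argument=value, ...), one row to a line, values as JSON. jog_arm: Moves the arm, as the interface text tells. Its arguments: {"type":"object","properties":{"motion":{"type":"array"},"force":{"type":"number"}},"required":["motion"]}

```bash
mkdir -p pics; cat > h.py <<'E'
import numpy as np, cv2
from cell import *
def ray(cam,px,P=None):
    P=P or camera_params(cam); T=np.array(P["T"]); f=192/np.tan(np.radians(P["vertical_fov"])/2)
    d=np.array([px[0]-P["cx"],px[1]-P["cy"]])/f
    if cam=="wrist":
        r=np.hypot(*d); v=np.array([*(d/r*np.sin(r) if r>1e-9 else d),np.cos(r)])
    else: v=np.array([*d,1.])
    return T[:3,3],T[:3,:3]@v
def atz(cam,px,z,P=None):
    o,v=ray(cam,px,P); return (o+v*(z-o[2])/v[2])[:2]
E
python3 - <<'E'
from h import *
s=observe(); print(s)
for c in ["top","scene"]:
    im=get_image(c); cv2.imwrite(f"pics/{c}0.png",im[...,::-1]); P=camera_params(c)
    print(c,np.array(P["T"]).round(3).tolist(),P["vertical_fov"])
    for q in ["salt_shaker","cork_mat","spice_tray","jar_yellow_lid","jar_dark_lid_1","glass","flat_tin","timer"]:
        for d in silhouettes(q,c): 
            if d["p"]>.2: print(c,q,round(d["p"],2),np.round(d["pixel"]),d["mask"].sum(),[atz(c,d["pixel"],z).round(3).tolist() for z in (0.0,.09)])
E
```

```text
{'clock': 0.0, 'joints': array([ 1.22038392,  0.43518414,  0.02498858,  1.57408641, -0.01158086,
        1.13397665, -0.07513138]), 'dq': array([ 9.03188763e-04, -1.48092743e-03, -2.24981861e-03, -8.30719994e-04,
        4.54648621e-04, -1.46093868e-03,  7.94745166e-05]), 'joint_efforts': array([ 2.69408365e-04, -6.67857814e+01,  9.85306688e-01, -3.14465797e+01,
       -6.04925863e-02,  4.29543585e-02,  1.72808868e-04]), 'position': array([ 0.15312097, -0.60547017,  0.24477339]), 'ee_rot': array([-3.11606949e+00, -3.87918958e-01,  5.41840616e-04]), 'force': array([-0.1135905 , -0.18263643, -0.40556011]), 'ft_torque': array([-0.02322007, -0.00553366, -0.04138636]), 'gripper_force': 0.0, 'width': 0.9978188112747319}
top [[0.471, -0.818, 0.33, 0.048], [-0.882, -0.44, 0.169, -0.192], [0.007, -0.371, -0.929, 1.28], [0.0, 0.0, 0.0, 1.0]] 45.80704616413651
top salt_shaker 0.76 [242. 178.] 231 [[0.531, 0.083], [0.497, 0.064]]
top salt_shaker 0.73 [224. 166.] 240 [[0.541, 0.149], [0.506, 0.125]]
top salt_shaker 0.7 [230. 205.] 268 [[0.436, 0.073], [0.409, 0.055]]
top salt_shaker 0.66 [247. 23
[... 550 characters left out ...]
lass 0.64 [232. 206.] 241 [[0.436, 0.064], [0.409, 0.046]]
top flat_tin 0.86 [176. 166.] 749 [[0.472, 0.282], [0.442, 0.249]]
top timer 0.77 [134. 157.] 308 [[0.436, 0.413], [0.409, 0.37]]
scene [[0.917, -0.251, 0.31, 0.063], [-0.399, -0.587, 0.704, -0.903], [0.005, -0.769, -0.639, 0.887], [0.0, 0.0, 0.0, 1.0]] 52.010837655616825
scene cork_mat 0.63 [322. 275.] 199 [[0.517, -0.33], [0.471, -0.389]]
scene spice_tray 0.75 [309. 269.] 1772 [[0.495, -0.297], [0.451, -0.358]]
scene spice_tray 0.3 [287. 238.] 383 [[0.491, -0.161], [0.447, -0.237]]
scene jar_dark_lid_1 0.85 [307. 251.] 463 [[0.52, -0.236], [0.474, -0.303]]
scene jar_dark_lid_1 0.84 [284. 238.] 417 [[0.484, -0.159], [0.441, -0.235]]
```

```bash
python3 -c "
import cv2
a=cv2.imread('pics/top0.png')[120:290,110:410];cv2.imwrite('pics/t1.png',cv2.resize(a,None,fx=2.66,fy=2.66,interpolation=3))"
```

```text
(no output)
```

View pics/t1.png

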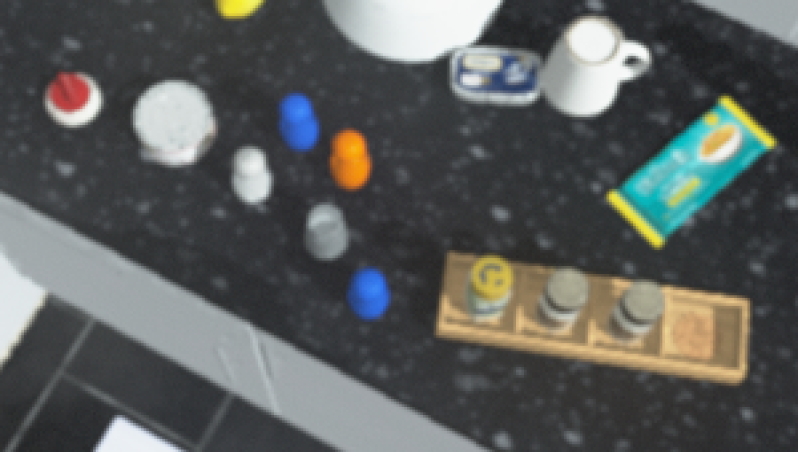

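View pics/scene0.png

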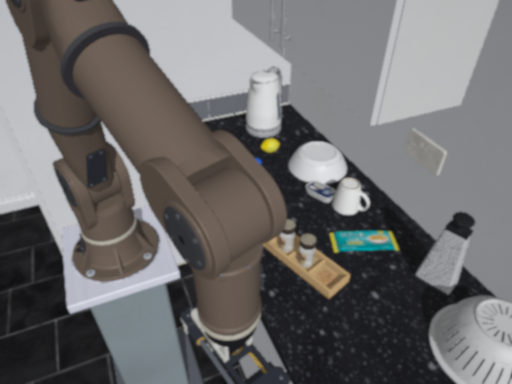

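The top view shows the clear shaker with the grey-white lid at about pixel (204,186). The blue and orange shakers at (222,166), (241,180) and (248,230) are look-alikes. The cork mat is in the right-hand end bay at (370,246). In the scene view the arm hides the row, but the right-hand end bay is confirmed empty. I'll draw the tool in first, closing the fingers.

jog_arm([
  [[0.002, -0.025, 0, 0, 0, 0, 1], [0.004, -0.055, 0, 0, 0, 0, 1], [0.006, -0.085, 0, 0, 0, 0, 1], [0.008, -0.115, 0, 0, 0, 0, 1], [0.01, -0.145, 0, 0, 0, 0, 1], [0.011, -0.175, 0, 0, 0, 0, 1], [0.012, -0.205, 0, 0, 0, 0, 1], [0.013, -0.22, 0, 0, 0, 0, 1], [0.013, -0.228, 0, 0, 0, 0, 1], [0.013, -0.228, 0, 0, 0, 0, 1]],
])

```text
clock: 1.73
position: [0.1097, -0.3807, 0.2459]
ee_rot: [3.117, 0.389, 0.0]
force: [-0.1, -0.6, -0.3]
width: 0.325
gripper_force: 0.0
```

jog_arm([
  [[0.02, -0.005, 0, 0, 0, 0, 1], [0.045, -0.011, 0, 0, 0, 0, 1], [0.07, -0.018, 0, 0, 0, 0, 1], [0.095, -0.026, 0, 0, 0, 0, 1], [0.12, -0.034, 0, 0, 0, 0, 1], [0.145, -0.042, 0, 0, 0, 0, 1], [0.165, -0.048, 0, 0, 0, 0, 1], [0.18, -0.053, 0, 0, 0, 0, 1], [0.189, -0.055, 0, 0, 0, 0, 1], [0.189, -0.055, 0, 0, 0, 0, 1]],
])

```text
clock: 2.57
position: [0.282, -0.2821, 0.2456]
ee_rot: [3.117, 0.392, 0.002]
force: [-0.7, 0.1, -0.5]
width: 0.007
gripper_force: 0.0
```

```bash
cat > g.py <<'E'
from h import *
from scipy.spatial.transform import Rotation as R
def go(x,y,z):
    s=observe(); M=R.from_rotvec(s["ee_rot"]).as_matrix()
    print("t",s["clock"],s["position"].round(4),s["joints"].round(2),"F",s["force"].round(1),"tool shift",(M.T@(np.array([x,y,z])-s["position"])).round(3),"zaxis",M[:,2].round(3))
E
python3 -c "
from g import *
go(.38,-.09,.245)"
```

```text
t 2.5667 [ 0.282  -0.2821  0.2456] [ 0.89  0.08 -0.25  2.06  0.02  1.   -0.69] F [-0.7  0.1 -0.5] tool shift [ 0.143 -0.162  0.001] zaxis [ 0.001 -0.    -1.   ]
```

jog_arm([
  [[0.015, -0.016, 0, 0, 0, 0, 1], [0.033, -0.036, 0, 0, 0, 0, 1], [0.051, -0.057, 0, 0, 0, 0, 1], [0.07, -0.079, 0, 0, 0, 0, 1], [0.088, -0.1, 0, 0, 0, 0, 1], [0.106, -0.12, 0, 0, 0, 0, 1], [0.124, -0.14, 0, 0, 0, 0, 1], [0.136, -0.154, 0, 0, 0, 0, 1], [0.143, -0.162, 0, 0, 0, 0, 1], [0.143, -0.162, 0, 0, 0, 0, 1]],
])

```text
clock: 3.4
position: [0.3798, -0.0892, 0.2457]
ee_rot: [-3.117, -0.391, -0.002]
force: [0.2, 0.9, -0.3]
width: 0.003
gripper_force: 0.0
```

jog_arm([
  [[0.006, -0.015, 0, 0, 0, 0, 1], [0.014, -0.035, 0, 0, 0, 0, 1], [0.022, -0.055, 0, 0, 0, 0, 1], [0.03, -0.075, 0, 0, 0, 0, 1], [0.038, -0.095, 0, 0, 0, 0, 1], [0.046, -0.115, 0, 0, 0, 0, 1], [0.052, -0.13, 0, 0, 0, 0, 1], [0.056, -0.14, 0, 0, 0, 0, 1], [0.056, -0.14, 0, 0, 0, 0, 1]],
])

```text
clock: 4.15
position: [0.3992, 0.0599, 0.2456]
ee_rot: [-3.117, -0.39, -0.001]
force: [0.0, -0.1, 0.3]
width: 0.007
gripper_force: 0.0
```

```bash
python3 - <<'E'
from g import *
for c in ["wrist","scene","top"]:
    P=camera_params(c); im=get_image(c); cv2.imwrite(f"pics/{c}2.png",im[...,::-1])
    for q in ["salt_shaker","cork_mat"]:
        for d in silhouettes(q,c): 
            if d["p"]>.2:
                r,cc=np.nonzero(d["mask"]); print(c,q,round(d["p"],2),np.round(d["pixel"]),d["mask"].sum(),"rgb",im[d["mask"]].mean(0).round(),[atz(c,d["pixel"],z,P).round(3).tolist() for z in (0.01,.045,.08)])
go(.44,.163,.245)
E
```

```text
wrist salt_shaker 0.97 [310. 200.] 1394 rgb [ 33.  80. 166.] [[0.373, -0.024], [0.382, -0.014], [0.391, -0.005]]
wrist salt_shaker 0.83 [267.  82.] 1122 rgb [224. 130.   6.] [[0.507, 0.071], [0.503, 0.072], [0.5, 0.073]]
wrist salt_shaker 0.76 [177. 119.] 1214 rgb [201. 207. 204.] [[0.436, 0.171], [0.439, 0.163], [0.442, 0.154]]
wrist salt_shaker 0.6 [204.  51.] 1295 rgb [ 39. 103. 216.] [[0.528, 0.157], [0.523, 0.15], [0.517, 0.143]]
wrist cork_mat 0.45 [507. 159.] 152 rgb [210. 166. 113.] [[0.528, -0.352], [0.523, -0.312], [0.517, -0.272]]
scene salt_shaker 0.76 [255. 167.] 172 rgb [ 33.  77. 159.] [[0.541, 0.204], [0.522, 0.16], [0.502, 0.116]]
scene salt_shaker 0.73 [262. 180.] 257 rgb [181. 104.  12.] [[0.532, 0.12], [0.514, 0.08], [0.495, 0.039]]
scene salt_shaker 0.63 [234. 173.] 243 rgb [154. 155. 157.] [[0.453, 0.201], [0.437, 0.157], [0.422, 0.113]]
scene salt_shaker 0.61 [236. 209.] 279 rgb [ 31.  81. 164.] [[0.391, 0.013], [0.378, -0.024], [0.365, -0.06]]
scene cork_mat 0.77 [323. 277.] 186 rgb [153. 120.  84.] [[0.509, -0.344], [0.492, -0.366], [0.474, -0.389]]
scene cork_mat 0.65 [307. 266.] 1842 rgb [148. 124.  90.] [[0.489, -0.291], [0.472, -0.316], [0.455, -0.34]]
top salt_shaker 0.6 [247. 227.] 225 rgb [ 51.  97. 191.] [[0.398, -0.008], [0.388, -0.013], [0.378, -0.018]]
top cork_mat 0.56 [371. 248.] 229 rgb [203. 161. 112.] [[0.51, -0.35], [0.497, -0.346], [0.484, -0.342]]
t 4.6 [0.3986 0.0589 0.2455] [ 0.32  0.13 -0.65  2.03  0.09  1.01 -1.7 ] F [-0.7  0.5  0.1] tool shift [ 0.066 -0.091  0.   ] zaxis [ 0. -0. -1.]
```

View pics/wrist2.png

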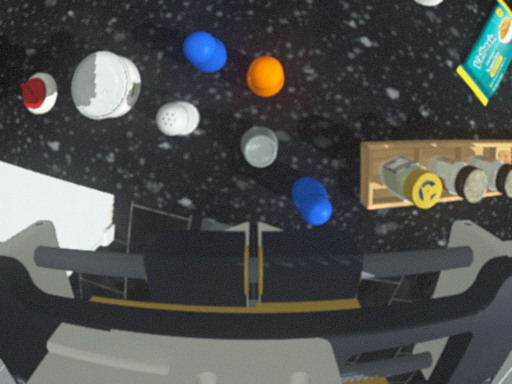

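The wrist view shows the white-lidded shaker at (177,119), with the glass at (259,146) and the blue and orange shakers apart from it. All views agree on about (0.438, 0.161).

jog_arm([
  [[0.012, -0.016, 0, 0, 0, 0, 1], [0.028, -0.038, 0, 0, 0, 0, 1], [0.044, -0.06, 0, 0, 0, 0, 1], [0.058, -0.08, 0, 0, 0, 0, 1], [0.064, -0.09, 0, 0, 0, 0, 1], [0.064, -0.09, 0, 0, 0, 0, 1]],
])

```text
clock: 5.1
position: [0.439, 0.1653, 0.2456]
ee_rot: [-3.115, -0.393, -0.001]
force: [0.9, 0.3, -0.0]
width: 0.002
gripper_force: 0.0
```

```bash
python3 - <<'E'
from g import *
c="wrist";P=camera_params(c); im=get_image(c)
for d in silhouettes("salt_shaker",c): print(round(d["p"],2),np.round(d["pixel"]),"rgb",im[d["mask"]].mean(0).round(),[atz(c,d["pixel"],z,P).round(3).tolist() for z in (0.045,.06,.08)])
go(.438,.161,.14)
E
```

```text
0.86 [368. 240.] rgb [ 31.  64. 129.] [[0.389, -0.004], [0.394, 0.004], [0.401, 0.015]]
0.82 [287. 104.] rgb [ 35.  91. 189.] [[0.524, 0.15], [0.524, 0.151], [0.523, 0.154]]
0.81 [258. 172.] rgb [178. 185. 181.] [[0.44, 0.162], [0.443, 0.163], [0.447, 0.164]]
0.75 [345. 136.] rgb [191. 107.  13.] [[0.508, 0.073], [0.508, 0.078], [0.508, 0.085]]
t 5.2 [0.4384 0.1622 0.2452] [ 0.11  0.26 -0.7   1.9   0.19  1.05 -1.98] F [-1.6 -0.8 -0.3] tool shift [-0.001  0.001  0.105] zaxis [-0.001 -0.    -1.   ]
```

jog_arm([
  [[0, 0, 0.012, 0, 0, 0, 1], [0, 0, 0.03, 0, 0, 0, 1], [0, 0, 0.048, 0, 0, 0, 1], [0, 0, 0.066, 0, 0, 0, 1], [0, 0, 0.082, 0, 0, 0, 1], [0, 0, 0.095, 0, 0, 0, 1], [0, 0, 0.102, 0, 0, 0, 1], [0, 0, 0.105, 0, 0, 0, 1], [0, 0, 0.105, 0, 0, 0, 1], [0, 0, 0.105, 0, 0, 0, 1]],
])

```text
clock: 6.03
position: [0.4389, 0.1622, 0.1411]
ee_rot: [3.118, 0.387, 0.001]
force: [-0.7, -0.7, -0.0]
width: -0.0
gripper_force: 0.0
```

jog_arm([
  [[0, 0, 0, 0, 0, 0, 1], [0, 0, 0, 0, 0, 0, 1], [0, 0, 0, 0, 0, 0, 1], [0, 0, 0, 0, 0, 0, 1], [0, 0, 0, 0, 0, 0, 1], [0, 0, 0, 0, 0, 0, 1], [0, 0, 0, 0, 0, 0, 1], [0, 0, 0, 0, 0, 0, 1], [0, 0, 0, 0, 0, 0, 1], [0, 0, 0, 0, 0, 0, 1]],
])

```text
clock: 6.87
position: [0.4386, 0.1625, 0.1405]
ee_rot: [3.117, 0.388, -0.0]
force: [-0.2, -0.1, -1.3]
width: 0.006
gripper_force: 0.0
```

```bash
python3 - <<'E'
from g import *
c="wrist";P=camera_params(c); im=get_image(c); cv2.imwrite("pics/w3.png",im[...,::-1])
for d in silhouettes("salt_shaker",c): print(round(d["p"],2),np.round(d["pixel"]),"rgb",im[d["mask"]].mean(0).round(),[atz(c,d["pixel"],z,P).round(3).tolist() for z in (0.045,.06,.08)])
go(.438,.161,.14)
E
```

```text
0.82 [406. 287.] rgb [ 46.  93. 187.] [[0.382, -0.017], [0.39, -0.004], [0.401, 0.013]]
0.8 [376. 149.] rgb [229. 145.  23.] [[0.506, 0.074], [0.506, 0.081], [0.507, 0.09]]
0.61 [299. 101.] rgb [ 53. 131. 231.] [[0.525, 0.149], [0.524, 0.151], [0.523, 0.154]]
t 6.9667 [0.4386 0.1625 0.1405] [ 0.04  0.39 -0.65  2.03  0.32  0.82 -2.11] F [-0.3 -0.3  0.1] tool shift [-0.001  0.001  0.   ] zaxis [-0. -0. -1.]
```

View pics/w3.png

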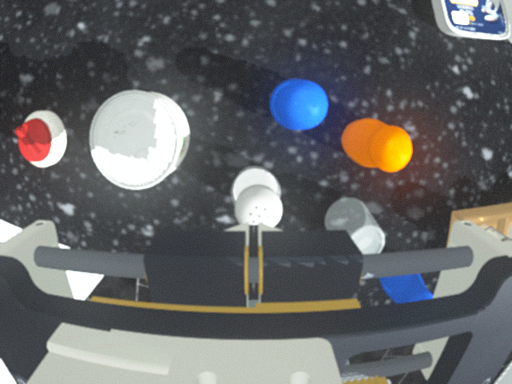

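The shaker's lid is at (259,206), right in front of the closed fingertips at (253,230). I'll hold here and check the lid's position.

jog_arm([
  [[0, 0, 0, 0, 0, 0, 1], [0, 0, 0, 0, 0, 0, 1], [0, 0, 0, 0, 0, 0, 1], [0, 0, 0, 0, 0, 0, 1], [0, 0, 0, 0, 0, 0, 1], [0, 0, 0, 0, 0, 0, 1], [0, 0, 0, 0, 0, 0, 1], [0, 0, 0, 0, 0, 0, 1], [0, 0, 0, 0, 0, 0, 1], [0, 0, 0, 0, 0, 0, 1]],
])

```text
clock: 7.8
position: [0.4386, 0.1625, 0.1405]
ee_rot: [3.117, 0.388, 0.0]
force: [0.1, 0.1, 0.6]
width: 0.007
gripper_force: 0.0
```

```bash
python3 - <<'E'
from g import *
for z in (.08,.09): print(atz("wrist",(259,206),z))
go(.438,.161,.245)
E
```

```text
[0.44460042 0.16139555]
[0.44784099 0.16243988]
t 7.8 [0.4386 0.1625 0.1405] [ 0.04  0.39 -0.65  2.03  0.32  0.82 -2.11] F [0.1 0.1 0.6] tool shift [-0.001  0.001 -0.104] zaxis [ 0. -0. -1.]
```

jog_arm([
  [[0, 0, 0, 0, 0, 0, 1], [0, 0, 0, 0, 0, 0, 1], [0, 0, 0, 0, 0, 0, 1], [0, 0, -0.01, 0, 0, 0, 1], [0, 0, -0.03, 0, 0, 0, 1], [0, 0, -0.05, 0, 0, 0, 1], [0, 0, -0.07, 0, 0, 0, 1], [0, 0, -0.088, 0, 0, 0, 1], [0, 0, -0.1, 0, 0, 0, 1], [0, 0, -0.105, 0, 0, 0, 1]],
])

```text
clock: 8.63
position: [0.4393, 0.1631, 0.248]
ee_rot: [-3.117, -0.388, -0.005]
force: [1.0, -0.6, 0.4]
width: 0.004
gripper_force: 0.0
```

jog_arm([
  [[-0.01, 0.019, 0, 0, 0, 0, 1], [-0.023, 0.044, 0, 0, 0, 0, 1], [-0.037, 0.07, 0, 0, 0, 0, 1], [-0.051, 0.098, 0, 0, 0, 0, 1], [-0.065, 0.126, 0, 0, 0, 0, 1], [-0.08, 0.154, 0, 0, 0, 0, 1], [-0.095, 0.182, 0, 0, 0, 0, 1], [-0.108, 0.208, 0, 0, 0, 0, 1], [-0.116, 0.224, 0, 0, 0, 0, 1], [-0.119, 0.23, 0, 0, 0, 0, 1]],
])

```text
clock: 9.47
position: [0.3784, -0.0924, 0.2454]
ee_rot: [3.118, 0.382, -0.002]
force: [0.1, -1.1, 0.6]
width: 0.007
gripper_force: 0.0
```

jog_arm([
  [[-0.002, 0.016, 0, 0, 0, 0, 1], [-0.005, 0.037, 0, 0, 0, 0, 1], [-0.008, 0.06, 0, 0, 0, 0, 1], [-0.01, 0.083, 0, 0, 0, 0, 1], [-0.013, 0.106, 0, 0, 0, 0, 1], [-0.016, 0.128, 0, 0, 0, 0, 1], [-0.018, 0.147, 0, 0, 0, 0, 1], [-0.02, 0.16, 0, 0, 0, 0, 1], [-0.02, 0.16, 0, 0, 0, 0, 1]],
])

```text
clock: 10.22
position: [0.3996, -0.2517, 0.2453]
ee_rot: [3.118, 0.384, -0.0]
force: [1.1, -0.0, -0.5]
width: 0.003
gripper_force: 0.0
```

```bash
python3 - <<'E'
from g import *
c="wrist";P=camera_params(c); im=get_image(c); cv2.imwrite("pics/w4.png",im[...,::-1])
for q in ("cork_mat","spice_tray","jar_dark_lid_1"):
  for d in silhouettes(q,c): print(q,round(d["p"],2),np.round(d["pixel"]),[atz(c,d["pixel"],z,P).round(3).tolist() for z in (0.01,.06)])
go(.511,-.347,.245)
E
```

```text
cork_mat 0.61 [350. 102.] [[0.513, -0.35], [0.507, -0.334]]
spice_tray 0.83 [263. 103.] [[0.48, -0.243], [0.479, -0.241]]
spice_tray 0.55 [150. 115.] [[0.434, -0.104], [0.439, -0.121]]
jar_dark_lid_1 0.98 [300. 102.] [[0.494, -0.287], [0.491, -0.279]]
jar_dark_lid_1 0.82 [222. 106.] [[0.465, -0.194], [0.466, -0.199]]
jar_dark_lid_1 0.34 [263. 102.] [[0.482, -0.242], [0.481, -0.241]]
jar_dark_lid_1 0.32 [153. 116.] [[0.434, -0.108], [0.439, -0.124]]
t 10.4167 [ 0.3996 -0.2482  0.2455] [ 0.78  0.22 -0.4   1.91  0.1   1.04 -0.98] F [-0.3 -0.2  0.4] tool shift [0.084 0.123 0.   ] zaxis [-0.     0.001 -1.   ]
```

View pics/w4.png

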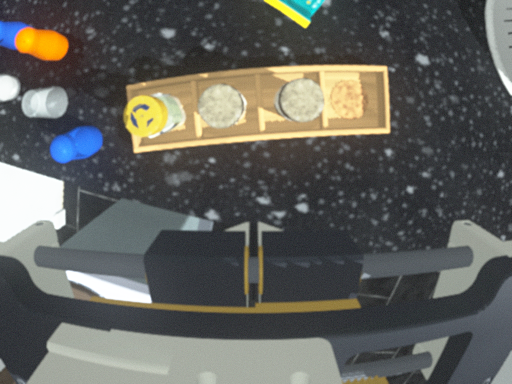

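The wrist view shows the mat in the empty right-hand bay at (348,99), with dark-lidded jars at (300,100) and (222,106) and a white colander at the right edge (about (488,35)). I'll check the clearance to the colander.

```bash
python3 - <<'E'
from g import *
for z in (0,.1,.15): print(z,[atz("wrist",p,z).round(3).tolist() for p in ((485,35),(493,70))],[atz("scene",p,z).round(3).tolist() for p in ((432,320),(420,275),(445,375))])
E
```

```text
0 [[0.71, -0.553], [0.66, -0.583]] [[0.7, -0.566], [0.771, -0.44], [0.627, -0.687]]
0.1 [[0.648, -0.469], [0.611, -0.491]] [[0.628, -0.604], [0.691, -0.493], [0.563, -0.712]]
0.15 [[0.617, -0.427], [0.586, -0.445]] [[0.592, -0.623], [0.651, -0.519], [0.531, -0.724]]
```

The colander is more than 10 cm clear of the gripper.

jog_arm([
  [[0.01, 0.014, 0, 0, 0, 0, 1], [0.024, 0.035, 0, 0, 0, 0, 1], [0.039, 0.057, 0, 0, 0, 0, 1], [0.054, 0.079, 0, 0, 0, 0, 1], [0.069, 0.101, 0, 0, 0, 0, 1], [0.08, 0.117, 0, 0, 0, 0, 1], [0.085, 0.124, 0, 0, 0, 0, 1], [0.085, 0.124, 0, 0, 0, 0, 1]],
])

```text
clock: 11.08
position: [0.5134, -0.3487, 0.2451]
ee_rot: [-3.117, -0.389, -0.0]
force: [-0.0, 0.5, -0.1]
width: 0.011
gripper_force: 0.0
```

```bash
python3 - <<'E'
from g import *
c="wrist";P=camera_params(c); im=get_image(c); cv2.imwrite("pics/w5.png",im[...,::-1])
for q in ("cork_mat","jar_dark_lid_1"):
  for d in silhouettes(q,c): print(q,round(d["p"],2),np.round(d["pixel"]),[atz(c,d["pixel"],z,P).round(3).tolist() for z in (0.01,.06,.1)])
go(.512,-.348,.115)
E
```

```text
cork_mat 0.77 [256. 167.] [[0.513, -0.351], [0.523, -0.348], [0.53, -0.346]]
cork_mat 0.16 [213. 162.] [[0.506, -0.295], [0.516, -0.3], [0.524, -0.303]]
jar_dark_lid_1 0.79 [123. 186.] [[0.443, -0.178], [0.462, -0.198], [0.477, -0.214]]
jar_dark_lid_1 0.57 [183. 181.] [[0.471, -0.261], [0.487, -0.27], [0.499, -0.278]]
t 11.2333 [ 0.5117 -0.3476  0.2456] [ 0.75  0.45 -0.34  1.57  0.16  1.15 -0.95] F [ 0.  -0.3 -0.6] tool shift [0.    0.001 0.131] zaxis [-0.001  0.001 -1.   ]
```

View pics/w5.png

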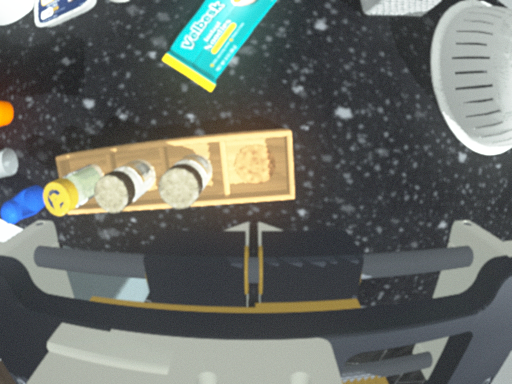

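The mat is at (254,163), which is (0.513, -0.350), under the TCP. The descent is clear.

jog_arm([
  [[0, 0.002, 0.015, 0, 0, 0, 1], [0, 0.002, 0.035, 0, 0, 0, 1], [0, 0.002, 0.056, 0, 0, 0, 1], [0, 0.002, 0.077, 0, 0, 0, 1], [0, 0.002, 0.098, 0, 0, 0, 1], [0, 0.002, 0.113, 0, 0, 0, 1], [0, 0.002, 0.124, 0, 0, 0, 1], [0, 0.002, 0.13, 0, 0, 0, 1], [0, 0.002, 0.131, 0, 0, 0, 1], [0, 0.002, 0.131, 0, 0, 0, 1]],
])

```text
clock: 12.07
position: [0.5128, -0.3509, 0.1151]
ee_rot: [3.117, 0.388, 0.0]
force: [0.1, 0.5, 0.5]
width: 0.004
gripper_force: 0.0
```

jog_arm([
  [[0, 0, 0, 0, 0, 0, 1], [0, 0, 0, 0, 0, 0, 1], [0, 0, 0, 0, 0, 0, 1], [0, 0, 0, 0, 0, 0, 1], [0, 0, 0, 0, 0, 0, 1], [0, 0, 0, 0, 0, 0, 1], [0, 0, 0, 0, 0, 0, 1], [0, 0, 0, 0, 0, 0, 1], [0, 0, 0, 0, 0, 0, 1], [0, 0, 0, 0, 0, 0, 1]],
])

```text
clock: 12.9
position: [0.5127, -0.351, 0.1145]
ee_rot: [-3.117, -0.388, 0.0]
force: [0.6, -0.2, 0.1]
width: 0.006
gripper_force: 0.0
```

jog_arm([
  [[0, 0, 0, 0, 0, 0, 1], [0, 0, 0, 0, 0, 0, 1], [0, 0, 0, 0, 0, 0, 1], [0, 0, 0, 0, 0, 0, 1], [0, 0, 0, 0, 0, 0, 1], [0, 0, 0, 0, 0, 0, 1], [0, 0, 0, 0, 0, 0, 1], [0, 0, 0, 0, 0, 0, 1], [0, 0, 0, 0, 0, 0, 1], [0, 0, 0, 0, 0, 0, 1]],
])

```text
clock: 13.73
position: [0.5127, -0.351, 0.1145]
ee_rot: [-3.118, -0.388, 0.0]
force: [-0.4, -0.3, 0.0]
width: 0.006
gripper_force: 0.0
```

jog_arm([
  [[0, 0, 0, 0, 0, 0, 1], [0, 0, 0, 0, 0, 0, 1], [0, 0, 0, 0, 0, 0, 1], [0, 0, 0, 0, 0, 0, 1], [0, 0, 0, 0, 0, 0, 1], [0, 0, 0, 0, 0, 0, 1]],
])

```text
clock: 14.23
position: [0.5127, -0.351, 0.1145]
ee_rot: [3.118, 0.388, -0.0]
force: [-0.0, -0.7, -0.2]
width: 0.005
gripper_force: 0.0
```

```bash
python3 - <<'E'
from g import *
c="wrist";P=camera_params(c); im=get_image(c); cv2.imwrite("pics/w6.png",im[...,::-1])
for d in silhouettes("cork_mat",c): print(round(d["p"],2),np.round(d["pixel"]),atz(c,d["pixel"],.01,P).round(3))
go(.513,-.35,.115)
E
```

```text
0.81 [255. 190.] [ 0.518 -0.35 ]
t 14.3333 [ 0.5127 -0.351   0.1145] [ 0.73  0.58 -0.32  1.7   0.22  0.89 -1.  ] F [-0.4  0.5 -0.3] tool shift [ 0.    -0.001 -0.   ] zaxis [-0. -0. -1.]
```

View pics/w6.png

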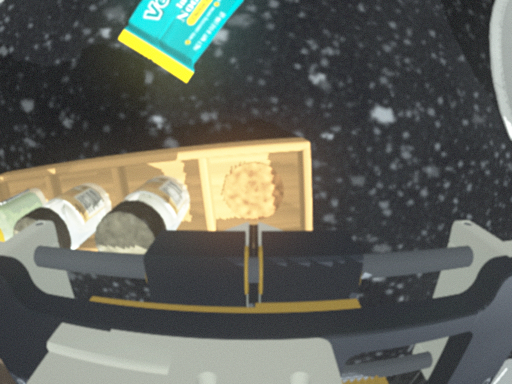

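The mat is at (252,190), which puts it at the TCP within 5 mm. The jars are standing undisturbed, so I'll hand in.

```bash
python3 -c "
from cell import sign_off; print(sign_off())"
```

```text
the job is handed in; nothing more can be done
None
```

The arm pointed at the clear salt shaker for about 2 s, then at the empty right-hand end bay for over 2 s, and was still pointing there at hand-in (about 14 s of the 45 s). The forces and pictures showed no contact; `sign_off()` returned no verdict.

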